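Clamp the cake mould in the screw press

ROBOT

A 6-joint arm with a two-finger parallel gripper is mounted at the origin on a cart in front of the work surface, level with it; the furniture and walls round the work are solid. World frame = base frame: x ahead of the robot, y to its left, z up, the work surface at z = 0. Lengths are in m, angles in rad, forces in N, time in s.
With the tool pointing down it reaches from about 0.275 to 0.975 m from the base axis. Payload 8.4 kg.
Tool frame: the origin (TCP) lies between the finger pads; the fingertips stand ahead of it and the grasp point (between the pads) lies 8 mm behind it (arm.nose_length is the z of the fingertips in the tool frame, in m); z points along the fingers, y is the line along which they close (so a half turn about z gives the same grasp; the last joint's range is limited). The gripper opens to 92 mm and grips with 3 to 60 N. Pads are 20 mm wide; open, the fingers measure 128 mm over their backs; the gripper's body (75 mm by 189 mm) begins 69 mm behind the grasp point.
Start: joints at [-1.335, 0.353, 1.633, -0, 1.155, -0.002], TCP at [0.147, -0.607, 0.226] pointing down, gripper open.
Joint ranges: [-2.63, 2.63], [-0.92, 2.1], [0.06, 2.66], [-1.3, 4.44], [0, 2.69], [-3.02, 3.02]. Speed limits (rad/s): [2.22, 2.22, 2.79, 3.14, 3.14, 3.14].

INTERFACE

Orientations are given as a unit quaternion [w, x, y, z].
In Python, from bench import arm gives the robot as it stands. The module is installed in compiled form; this text tells all that it offers.
- The arm moves only by the shell command python3 -m creep 'ROWS' [FORCE]. ROWS is a JSON object of lists of equal length, an entry for each row: "turn": the turn, a rotation vector about the tool's x, y, z in rad, a list of three; "xyz": the shift along the tool's x, y, z in cm, a list of three; "hand": the opening in per cent of the stroke, from 0 (shut) to 100 (fully open). In form: {"turn": [[ax, ay, az], ...], "xyz": [[tx, ty, tz], ...], "hand": [hand, ...]}. A call has 1 to 12 rows; each row shifts and turns the commanded pose from where the row before left it, along the tool's axes as they then stand; what a row does not reach is not made up. A row lasts 1/10 s, in which the tool goes at most 50 mm and 8.59 degrees, less where a joint would pass 70% of its speed; a pose out of reach is approached as far as the arm can. A call is refused whole if a number of a shift passes 5 or a number of a turn 0.15, either way. A call with a gripper value outside its range is refused whole. The fingers move at their own pace and stop on an object; FORCE is the grip in N (left out, the last holds). Time passes only in rows, so rows that do not move let the fingers close. It gives the time, the measured TCP pose, the force, the opening and the grip force at its end, in the units of the state.
- arm.get_obs(): the state, without advancing time (a new reading comes with each control period).
- arm.read_camera(name): name is "scene" or "top" or "wrist"; returns the picture (420x560x3 uint8, red, green, blue); there is no depth.
- arm.calibration(name): a dict with "intrinsics" (3x3 intrinsics, pixels), "k1" (the pictures are not rectified: a ray, as slopes to the right and down, at radius r is drawn at 1 + k1 r^2 times it, then the intrinsics apply), "extrinsics" (4x4, takes a point from camera to world coordinates). Camera axes: x right, y down, z forward; pixel columns grow to the right and rows downward; lengths in m; the calibration is good to about 2 mm. A picture is of the moment at which its call begins: read the wrist's pose just before it. calibration takes no time and is no camera call; for the wrist camera it gives the pose at the moment of the call.
- arm.job_done(): hands the job in; it is judged then, once.
The state is a dict: "t": time; "q": joint angles; "dq": joint speeds; "effort": joint torques, N m; "tcp_pos": TCP position; "tool_rot": TCP orientation; "contact_force": force on the tool from outside, world axes, zero at the start; "ft_torque": the same for the moment, N m; "finger_gap": finger opening in m; "grip_force": force on a finger pad.
Only numpy, scipy, OpenCV 4.12 (cv2) and the standard library are available. Lean on these libraries where they do the work, as an engineer would, in place of code of your own. Each camera call takes 0.05 s, during which the arm holds its last target. There are 200 camera calls.

TASK

Put the wooden cake mould head first into the little screw press, flat on the bed between the rails and fully home against the end stop with its handle sticking out of the front, and let go of it. Then turn the black knob clockwise, following it down as it sinks, until the press plate holds the mould firmly: clearly tight, but not so hard that it bruises the wood. Leave everything else where it stands.

Things in the scene. Friction and masses are not known exactly. Their poses are not given: they have to be found in the camera images.
- press: Small steel screw press, bolted down. Origin: on the table under its knob's axis; z up, x points from the open front into the press (yaw up to 0.25 rad either way). In mm: base plate x -85 to 65, y -78 to 78, 14 thick, its top is the bed. Columns 18 thick at x 0, y +-64 carry a cross-head x -17 to 17, y -78 to 78, z 104 to 126 (nuts on it to z 136) through which the stem runs.
- press_stop (a point): Middle of the end stop's face, 46 mm into the press from its knob axis, at bed height (z 14 mm); the stop is 18 mm high. Axes as the press. The mould is home when its head touches this face: its origin is then 97.5 mm in front of this point (press x -51.5 mm), y 0, z 14 mm, its y axis along the press's -x, its handle out of the front.
- press_mouth (a point): Point on the bed (z 14 mm) in the middle of the mouth, 48 mm in front of the knob axis. Axes as the press. From here the side rails, 14 mm high above the bed, lead in: flared from about 94 mm apart here to 80 mm apart at 22 mm in front of the axis, then parallel to the stop.
- press_stem: The rising stem of the press with its knob and, below the cross-head, a square steel press plate 50 x 50 x 8 mm on a stiff spring. Origin: centre of the knob, on its axis; z up. The knob is a black fluted cylinder, 50 mm in diameter, 26 mm high (straight rim 20 mm), origin 183 to 186 mm above the table at the start. Stem and plate do not turn, they move down or up as the knob is turned.
- press_knob (a joint): Angle of the knob in rad, growing clockwise seen from above; 0 to 0.6 at the start, 5.5 at most. Clockwise drives stem, knob and plate down by 5.0 mm per rad, so the hand must sink with the knob. Turning it free takes about 0.35 N m; it stays where it is left, also under load. A torque read at rest is shifted by this friction, differently in each new grasp: compare readings of equal slow steps.
- press_nut (a point): Top of the cross-head, where the stem enters (z 126 mm). How far the plate hangs is not measured and differs each time: its gap to a mould on the bed is 4 to 16 mm at first, so it touches after 0.8 to 3.2 rad. From then the plate force grows by about 63 N per rad, the torque by 0.005 N m per N. Firm is 20 to 60 N, best 38 N: about 0.6 rad past the touch; over 80 N bruises the wood.
- cake_mould: Brown wooden cake mould, 195 mm long, 30 mm thick, 0.22 kg, lying with its cavity up. Origin: centre of its underside; y points along the handle, away from the head. Head 72 mm wide, y -97.5 to -4; handle 30 mm wide, y -4 to 97.5.
- mould_grip (a point): Point on the mould's handle, 50 mm along y from the mould's origin, at half thickness (15 mm up): a good place to hold it across the handle. Axes as the mould.
- jar_rose: small glass jar with a cream lid and a pink band, 59 across, 64 high (mm); a bystander. Origin: centre of its underside.
- jar_tea: small glass jar with a cream lid and a green band, 59 across, 64 high (mm); a bystander. Origin: centre of its underside.
- jar_cocoa: small glass jar with a red lid, 53 across, 56 high (mm); a bystander. Origin: centre of its underside.
- timer: round kitchen timer, 72 across, 48 high (mm); a bystander. Origin: centre of its underside.
- stamp_1: lighter wooden cake stamp, 36 square foot, 74 high (mm); a bystander. Origin: centre of its underside.
- stamp_2: darker wooden cake stamp, 36 square foot, 74 high (mm); a bystander. Origin: centre of its underside.
- round_cutter: round steel cutter ring, 64 across, 36 high (mm); a bystander. Origin: centre of its underside.
- bench_scraper: dough scraper with a wooden grip, 108 x 142, 25 high (mm); a bystander. Origin: centre of its underside.

How it is judged:
On the way:
1. the mould lies home in the press, released, before it is clamped (x of cake_mould in the frame of press between -0.0565 and -0.045 m and y of cake_mould in the frame of press between -0.006 and 0.006 m and z of cake_mould in the frame of press between 0.01 and 0.018 m and angle between the y axis of cake_mould and the x axis of press, either way round below 0.1 rad and angle between cake_mould's own z axis and vertical below 0.1 rad and x of mould_grip in the frame of press below -0.09 m and contact force between the fingers and cake_mould below 0.5 N and contact force between press_stem and cake_mould below 5 N), for 0.2 s.
At the end, for the whole second after the job is handed in: the mould rests flat on the bed between the rails (within 6 mm of the middle), its head within 5 mm of the end stop, handle to the front, straight within 0.1 rad, and the press plate bears on it with 20 to 60 N (x of cake_mould in the frame of press between -0.0565 and -0.045 m and y of cake_mould in the frame of press between -0.006 and 0.006 m and z of cake_mould in the frame of press between 0.01 and 0.018 m and angle between the y axis of cake_mould and the x axis of press, either way round below 0.1 rad and angle between cake_mould's own z axis and vertical below 0.1 rad and x of mould_grip in the frame of press below -0.09 m and contact force between press_stem and cake_mould between 20 and 60 N and linear speed of cake_mould below 0.02 m/s); the robot touches nothing.
It fails at once if the plate bears on the mould with more than 80 N (contact force between press_stem and cake_mould above 80 N).
It fails at once if a bystander is moved more than 30 mm (distance of any of jar_rose, jar_tea, jar_cocoa, timer, stamp_1, stamp_2, round_cutter, bench_scraper from where it was at the start of the episode above 0.03 m).
It also fails if it takes over 72 s, if anything falls off the work surface, if the arm or the gripper's body presses on something with over 40 N, if the wrist force passes 120 N, or if a joint passes its speed limit or range.

## Working session

There is one attempt and no reset: what is moved stays moved. The work goes in short steps, Python scripts to look and compute and a shell command to move; the robot and the scene stay as the last step left them, time stands still between calls to the robot, and variables do not carry over. Pictures are saved under pics/ and viewed, at most 10 in all, crops included, and the job is handed in when it is done.

```bash
mkdir -p pics
cat > h.py <<'E'
import numpy as np, cv2
from bench import arm
def snap(cam,name):
    c=arm.calibration(cam); im=arm.read_camera(cam)
    cv2.imwrite('pics/%s.png'%name,im[:,:,::-1]); return im,c
def ray(c,u,v):
    K=np.array(c['intrinsics']);E=np.array(c['extrinsics'])
    d=np.array([-0.0]); k=float(c['k1'])
    p=cv2.undistortPoints(np.array([[[u,v]]],float),K,np.array([k,0,0,0,0.]))[0,0]
    return E[:3,3],E[:3,:3]@np.array([p[0],p[1],1])
def pix(c,P):
    K=np.array(c['intrinsics']);E=np.array(c['extrinsics']);k=float(c['k1'])
    p=np.linalg.inv(E)@np.r_[P,1]; x=p[:2]/p[2]; x=x*(1+k*(x@x)); return K[:2,:2]@x+K[:2,2]
def at(c,u,v,z):
    o,d=ray(c,u,v); return o+d*(z-o[2])/d[2]
E
python3 - <<'E'
from h import *
for n in('scene','top'):
    im,c=snap(n,n+'0'); print(n,{k:np.round(v,3).tolist() for k,v in c.items()})
o=arm.get_obs();print(o['t'],o['tcp_pos'],o['tool_rot'],o['finger_gap'],arm.nose_length)
E
```

```text
scene {'intrinsics': [[406.75, 0.0, 277.148], [0.0, 406.75, 214.086], [0.0, 0.0, 1.0]], 'k1': 0.018, 'extrinsics': [[-0.583, -0.609, 0.537, -0.07], [-0.812, 0.435, -0.389, 0.497], [0.003, -0.663, -0.748, 1.01], [0.0, 0.0, 0.0, 1.0]]}
top {'intrinsics': [[511.469, 0.0, 275.504], [0.0, 511.469, 211.75], [0.0, 0.0, 1.0]], 'k1': -0.191, 'extrinsics': [[-0.027, -0.979, 0.202, 0.264], [-1.0, 0.026, -0.004, 0.028], [-0.001, -0.203, -0.979, 1.591], [0.0, 0.0, 0.0, 1.0]]}
0.1 [ 0.14716155 -0.6070013   0.22496446] [-5.86049277e-04  9.92933792e-01  1.18668176e-01 -6.99003847e-05] 0.09176085293005443 0.011
```

View pics/top0.png

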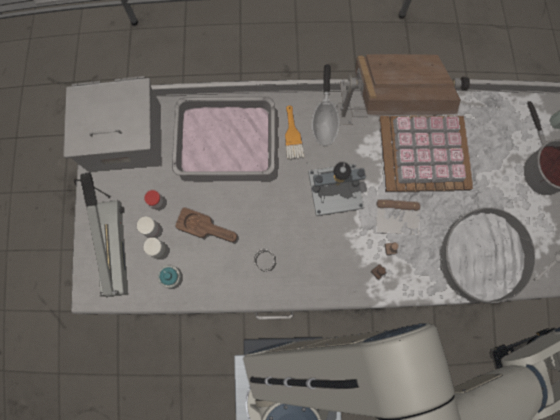

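View pics/scene0.png

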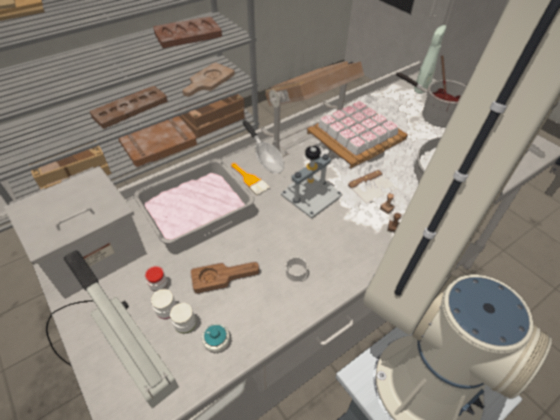

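Top: the mould runs from its head end at about (180,215) to the handle end at (236,237). The press base is around (337,195) with its knob at (342,170). The jars and the timer (170,277) are left of the mould, and the cutter is at (265,260). I'll enlarge the crops.

Run:
```python
import cv2,numpy as np
t=cv2.imread('pics/top0.png')
a=cv2.resize(t[190:260,160:250],None,fx=6,fy=6,interpolation=3)
b=cv2.resize(t[150:225,300:380],None,fx=6,fy=6,interpolation=3)
o=np.zeros((600,800,3),np.uint8)
o=np.zeros((450,1020,3),np.uint8);o[:420,:540]=a;o[:450,540:]=b
o=cv2.resize(o,(800,353));cv2.imwrite('pics/crop1.png',o)
```

```text
(no output)
```

View pics/crop1.png

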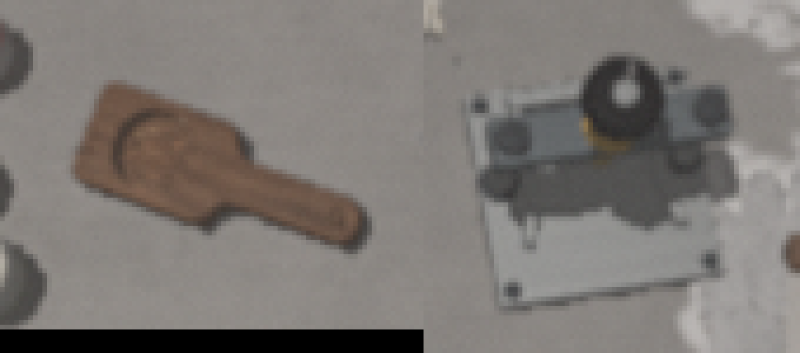

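Run:
```python
from h import *
c=arm.calibration('top')
s=800/1020*6
L=lambda u,v,z:at(c,160+u/s,190+v/s,z)
R=lambda u,v,z:at(c,300+(u-423.5)/s,150+v/s,z)
h=(L(112,82,.03)+L(75,178,.03))/2; e=L(358,231,.03); 
print('mould',h,e,'c',(h+e)/2,'len',np.linalg.norm(h-e),'yaw of handle',np.arctan2(*(e-h)[1::-1]))
f1,f2,r1=R(500,308,.014),R(725,272,.014),R(468,95,.014)
print('base',f1,f2,r1,np.linalg.norm(f1-f2),np.linalg.norm(f1-r1),'yaw',np.arctan2(*(f1-f2)[1::-1])-np.pi/2,np.arctan2(*(r1-f1)[1::-1]))
k=R(622,95,.197);print('knob',k)
n1,n2=R(512,133,.136),R(712,103,.136);print('nuts',(n1+n2)/2,np.linalg.norm(n1-n2),np.arctan2(*(n1-n2)[1::-1])-np.pi/2)
y=np.arctan2(*(f1-f2)[1::-1])-np.pi/2
print('origin from base',(f1+f2)/2+.085*np.array([np.cos(y),np.sin(y),0]))
print(arm.get_obs()['q'])
for cc,(u,v) in {'cutter':(265,260),'timer':(170,277),'jar1':(152,246),'jar2':(147,226),'brush':(295,155),'pin':(398,205),'st':(391,248),'st2':(378,270)}.items(): print(cc,at(c,u,v,.04))
```

```text
mould [0.57659193 0.3210935  0.03      ] [0.50426894 0.14524686 0.03      ] c [0.54043044 0.23317018 0.03      ] len 0.1901385226648542 yaw of handle -1.9609926487722464
base [ 0.57512997 -0.10681795  0.014     ] [ 0.59569105 -0.26008519  0.014     ] [ 0.72373127 -0.09147867  0.014     ] 0.15464024288823888 0.1493909013517694 yaw 0.13335567825494388 0.10286010135029582
knob [ 0.66820683 -0.17086829  0.197     ]
nuts [ 0.67103454 -0.17268689  0.136     ] 0.12882752286064514 0.129420064271339
origin from base [ 0.66965582 -0.1721499   0.014     ]
[-1.33534541e+00  3.53551169e-01  1.63404013e+00 -2.85228151e-06
  1.15518175e+00 -2.44491476e-03]
cutter [0.43606212 0.05721635 0.04      ]
timer [0.39047201 0.34864696 0.04      ]
jar1 [0.48726927 0.40605458 0.04      ]
jar2 [0.55055582 0.42316245 0.04      ]
brush [ 0.76758222 -0.04564987  0.04      ]
pin [ 0.59636259 -0.36392545  0.04      ]
st [ 0.46131633 -0.33192194  0.04      ]
st2 [ 0.39489883 -0.28706726  0.04      ]
```

```bash
cat >> h.py <<'E'
from scipy.spatial.transform import Rotation as Ro
def togo(p,yaw):
    "cm in the present tool axes to world p; turn left (rotvec after the shift) to tool down with x at yaw"
    o=arm.get_obs();q=o['tool_rot'];r=Ro.from_quat([q[1],q[2],q[3],q[0]])
    T=Ro.from_matrix(np.array([[np.cos(yaw),np.sin(yaw),0],[np.sin(yaw),-np.cos(yaw),0],[0,0,-1]]))
    print('t',round(o['t'],2),'tcp',np.round(o['tcp_pos'],4),'shift cm',np.round(r.inv().apply(np.array(p)-o['tcp_pos'])*100,2),'turn',np.round((r.inv()*T).as_rotvec(),3),'q5',round(o['q'][5],2),'F',np.round(o['contact_force'],1),'M',np.round(o['ft_torque'],2),'gap',round(o['finger_gap'],4),'grip',round(o['grip_force'],1))
E
M='[2.75,-3.42,0]'; Z='[0,0,0]'
python3 -m creep '{"turn":[[0,0,0],[0,0,0],[0,0,0],[0,0,0],[0,0,0],[0,0,0],[0,0,0],[0,0,0],[0,0,0],[0,0,0]],"xyz":[[2.75,-3.42,0],[2.75,-3.42,0],[2.75,-3.42,0],[2.75,-3.42,0],[2.75,-3.42,0],[2.75,-3.42,0],[2.75,-3.42,0],[2.75,-3.42,0],[2.75,-3.42,0],[2.75,-3.42,0]],"hand":[100,100,100,100,100,100,100,100,100,100]}' 20
python3 -m creep '{"turn":[[0,0,0],[0,0,0],[0,0,0],[0,0,0],[0,0,0],[0,0,0],[0,0,0],[0,0,0],[0,0,0],[0,0,0]],"xyz":[[2.75,-3.42,0],[2.75,-3.42,0],[2.75,-3.42,0],[2.75,-3.42,0],[2.75,-3.42,0],[2.75,-3.42,0],[2.75,-3.42,0],[2.75,-3.42,0],[2.75,-3.42,0],[2.75,-3.42,0]],"hand":[100,100,100,100,100,100,100,100,100,100]}'
python3 -m creep '{"turn":[[0,0,-0.13],[0,0,-0.13],[0,0,-0.13],[0,0,-0.13],[0,0,-0.13],[0,0,-0.13],[0,0,-0.13],[0,0,0]],"xyz":[[0,0,0],[0,0,0],[0,0,0],[0,0,0],[0,0,0],[0,0,0],[0,0,0],[0,0,0]],"hand":[100,100,100,100,100,100,100,100]}'
python3 - <<'E'
from h import *
togo([.521,.187,.2],1.181); im,c=snap('wrist','w1')
print(c, pix(c,np.array([.521,.187,.03])))
E
```

```text
t: 1.1
tcp_pos: [0.3341, -0.2086, 0.2256]
tool_rot: [0.0, 0.993, 0.118, 0.0]
contact_force: [1.0, -0.7, -0.2]
finger_gap: 0.092
grip_force: 0.0
t: 2.1
tcp_pos: [0.5209, 0.1887, 0.2253]
tool_rot: [0.0, 0.993, 0.119, -0.0]
contact_force: [0.1, -0.0, 0.1]
finger_gap: 0.0917
grip_force: 0.0
t: 2.9
tcp_pos: [0.5204, 0.1868, 0.2253]
tool_rot: [-0.0, 0.839, 0.544, -0.0]
contact_force: [0.4, 0.5, -0.1]
finger_gap: 0.0918
grip_force: 0.0
t 2.9 tcp [0.5204 0.1868 0.2253] shift cm [0.04 0.05 2.53] turn [-0.     0.    -0.031] q5 0.76 F [ 0.4  0.5 -0.1] M [-0.02  0.01  0.  ] gap 0.0918 grip 0.0
{'intrinsics': array([[362.24805915,   0.        , 277.25869386],
       [  0.        , 362.24805915, 214.96286177],
       [  0.        ,   0.        ,   1.        ]]), 'k1': 0.025736553744953348, 'extrinsics': array([[ 9.12575157e-01, -3.92682632e-01, -1.14047944e-01,
         5.52892024e-01],
       [-4.08908619e-01, -8.76749731e-01, -2.53186987e-01,
         2.59014025e-01],
       [-5.69371450e-04,  2.77687341e-01, -9.60671336e-01,
         3.85275890e-01],
       [ 0.00000000e+00,  0.00000000e+00,  0.00000000e+00,
         1.00000000e+00]])} [277.80293042 192.02519718]
```

View pics/w1.png

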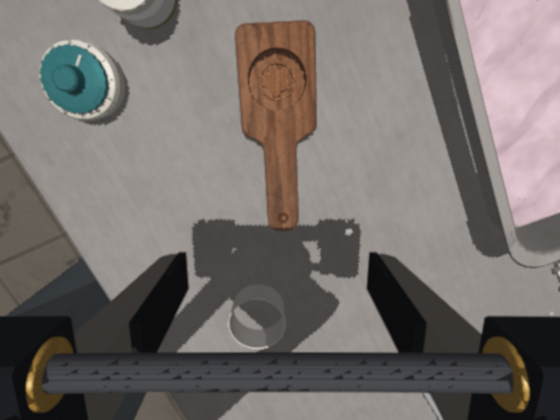

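The wrist view shows the mould with its head end at (236..316, 22) and its handle end at (283,229). The handle centreline is at about (280,150) and (282,200).

Run:
```python
from h import *
c=arm.calibration('wrist')
h=at(c,276,21,.03);e=at(c,283.5,228,.03);g=at(c,281,165,.03)
y=np.arctan2(*(h-e)[1::-1]);u=(h-e)/np.linalg.norm(h-e)
g=e+u*.0475
print(h,e,np.linalg.norm(h-e),y,g)
togo([g[0],g[1],.016],y)
```

```text
[0.58297506 0.32745036 0.03      ] [0.51076136 0.15002624 0.03      ] 0.19155714138474728 1.184260009298767 [0.52866803 0.19402171 0.03      ]
t 2.95 tcp [0.5204 0.1868 0.2253] shift cm [ 1.01  0.46 20.93] turn [-0.     0.    -0.039] q5 0.77 F [ 0.6 -0.5 -0.3] M [-0.11 -0.11 -0.02] gap 0.0918 grip 0.0
```

```bash
python3 -m creep '{"turn":[[0,0,-0.039],[0,0,0],[0,0,0],[0,0,0],[0,0,0],[0,0,0],[0,0,0],[0,0,0],[0,0,0]],"xyz":[[1.0,0.45,3.5],[0,0,4],[0,0,4],[0,0,4],[0,0,3],[0,0,1.5],[0,0,0.9],[0,0,0],[0,0,0]],"hand":[100,100,100,100,100,100,100,100,100]}' 25
python3 -m creep '{"turn":[[0,0,0],[0,0,0],[0,0,0],[0,0,0],[0,0,0],[0,0,0],[0,0,0],[0,0,0]],"xyz":[[0,0,0],[0,0,0],[0,0,0],[0,0,0],[0,0,0],[0,0,0],[0,0,0],[0,0,0]],"hand":[20,20,20,20,20,20,20,20]}' 25
python3 -c "
from h import *
togo([.52,.187,.2],1.181)"
```

```text
t: 3.85
tcp_pos: [0.5297, 0.1945, 0.0177]
tool_rot: [0.0, 0.829, 0.559, 0.001]
contact_force: [0.3, -0.5, 0.1]
finger_gap: 0.0922
grip_force: 0.0
t: 4.65
tcp_pos: [0.5288, 0.1942, 0.0165]
tool_rot: [-0.0, 0.829, 0.559, -0.0]
contact_force: [0.1, -0.3, 1.3]
finger_gap: 0.0299
grip_force: 8.7
t 4.65 tcp [0.5288 0.1942 0.0165] shift cm [ -0.99  -0.55 -18.35] turn [-0.     0.     0.006] q5 0.73 F [ 0.1 -0.3  1.3] M [-0.08  0.    0.11] gap 0.0299 grip 8.7
```

```bash
python3 -m creep '{"turn":[[0,0,0],[0,0,0],[0,0,0],[0,0,0],[0,0,0]],"xyz":[[0,0,-1],[0,0,-3],[0,0,-3],[0,0,-3],[0,0,-2]],"hand":[20,20,20,20,20]}' 30
python3 -m creep '{"turn":[[0,0,0],[0,0,0],[0,0,0],[0,0,0],[0,0,0],[0,0,0],[0,0,0],[0,0,0],[0,0,0],[0,0,0],[0,0,0],[0,0,0]],"xyz":[[-2,0.4,0],[-3,0.6,0],[-3.5,0.7,0],[-3.5,0.7,0],[-3.5,0.7,0],[-3.5,0.7,0],[-3.5,0.7,0],[-3.5,0.7,0],[-3.5,0.7,0],[-3.5,0.7,0],[-3.5,0.7,0],[-2.8,0.5,0]],"hand":[20,20,20,20,20,20,20,20,20,20,20,20]}'
python3 -m creep '{"turn":[[0,0,0.07],[0,0,0.12],[0,0,0.12],[0,0,0.12],[0,0,0.12],[0,0,0.12],[0,0,0.12],[0,0,0.12],[0,0,0.1],[0,0,0.05],[0,0,0],[0,0,0]],"xyz":[[0,0,0],[0,0,0],[0,0,0],[0,0,0],[0,0,0],[0,0,0],[0,0,0],[0,0,0],[0,0,0],[0,0,0],[0,0,0],[0,0,0]],"hand":[20,20,20,20,20,20,20,20,20,20,20,20]}'
python3 - <<'E'
from h import *
togo([.451,-.199,.13],.125); im,c=snap('wrist','w2')
E
```

```text
t: 5.15
tcp_pos: [0.5293, 0.1943, 0.1392]
tool_rot: [0.0, 0.829, 0.559, 0.001]
contact_force: [0.4, 0.3, -2.0]
finger_gap: 0.0297
grip_force: 29.9
t: 6.35
tcp_pos: [0.4534, -0.2012, 0.1372]
tool_rot: [0.0, 0.829, 0.559, 0.0]
contact_force: [0.7, 0.0, -2.2]
finger_gap: 0.0302
grip_force: 29.9
t: 7.55
tcp_pos: [0.4538, -0.1994, 0.1369]
tool_rot: [0.0, 0.998, 0.064, 0.0]
contact_force: [0.2, 0.2, -2.2]
finger_gap: 0.03
grip_force: 29.9
t 7.55 tcp [ 0.4538 -0.1994  0.1369] shift cm [-0.27 -0.08  0.69] turn [ 0.    -0.     0.003] q5 1.03 F [ 0.2  0.2 -2.2] M [0.01 0.2  0.03] gap 0.03 grip 29.9
```

View pics/w2.png

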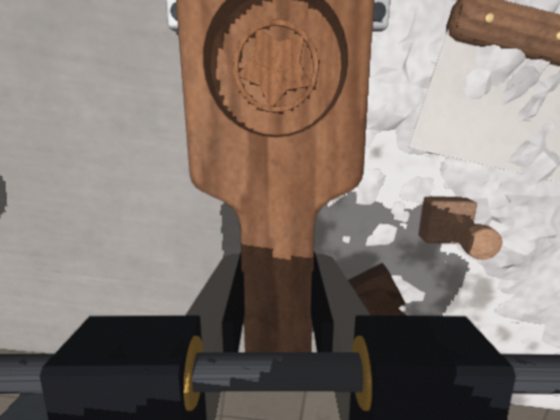

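The mould is held level. The front corners of the press base show at about (170,25) and (386,25). I'll measure the mould and press midlines from this picture.

Run:
```python
from h import *
im=cv2.imread('pics/w2.png');c=arm.calibration('wrist')
hsv=cv2.cvtColor(im,cv2.COLOR_BGR2HSV);m=(hsv[:,:,1]>70)
P=[]
for r in list(range(5,140,15))+[215,225,235]:
    s=m[r,150:400];x=np.flatnonzero(s)
    # run containing centre col 277
    z=np.flatnonzero(~s);a=z[z<127].max()+151;b=z[z>127].min()+149
    p=(at(c,a,r,.1504)+at(c,b,r,.1504))/2;P.append(p[:2]);print(r,a,b,np.round(p[:2],4),round(np.linalg.norm(at(c,a,r,.1504)-at(c,b,r,.1504)),4))
P=np.array(P);f=np.polyfit(P[:,0],P[:,1],1);print('yaw',np.arctan(f[0]))
t=np.arctan(f[0]);o=arm.get_obs()['tcp_pos'][:2]
print('lateral of tcp to midline',np.polyval(f,o[0])-o[1])
print(im[0:34:3,160:184:3].mean(2).astype(int));print(im[0:34:3,370:394:3].mean(2).astype(int))
```

```text
5 176 373 [ 0.5674 -0.1832] 0.0704
20 178 372 [ 0.5627 -0.184 ] 0.0701
35 179 370 [ 0.5578 -0.1844] 0.0698
50 180 369 [ 0.5529 -0.1851] 0.0699
65 182 368 [ 0.5478 -0.1859] 0.0695
80 183 367 [ 0.5426 -0.1865] 0.0696
95 184 366 [ 0.5373 -0.1872] 0.0696
110 185 366 [ 0.5319 -0.1881] 0.07
125 186 365 [ 0.5263 -0.1888] 0.0701
215 237 315 [ 0.49   -0.1937] 0.0328
225 240 313 [ 0.4856 -0.1944] 0.031
235 240 313 [ 0.4812 -0.195 ] 0.0312
yaw 0.1356387504859596
lateral of tcp to midline 0.0007381308411685827
[[161 161 180 231 233 196  95 105]
 [160 160 166 230 186  94  98 109]
 [160 162 166 223  94  77  97 110]
 [161 162 163 195  77  78  96 108]
 [162 161 166 195  81  84  93 111]
 [164 162 165 224 112  85  93 109]
 [162 162 159 226 224  96  92 106]
 [163 162 153 222 238 225 109 105]
 [163 164 161 203 228 226 117 104]
 [164 165 163 143 143 143  93 105]
 [162 160 161 158 122  83  79 105]
 [160 156 156 157 159 140  78 111]]
[[ 95  91 187 183 188 188 172 204]
 [ 96  74  83  78 111 183 168 205]
 [ 96  73  69  68  66 133 175 217]
 [ 95  71  69  67  65 103 172 214]
 [ 91  70  71  68  67 110 164 209]
 [ 92  70  71  69  67 153 168 211]
 [ 90  67  68  66 106 189 174 219]
 [ 89  97 112  91 146 188 188 224]
 [ 89 147 186 184 183 179 185 217]
 [ 86 117 141 140 140 140 205 214]
 [ 86  82  85  88 120 199 214 217]
 [ 87 202 213 214 219 222 218 220]]
```

Run:
```python
from h import *
c=arm.calibration('wrist')
a=at(c,168.5,25.5,.014);b=at(c,387.5,25.5,.014)
y=np.arctan2(*(a-b)[1::-1])-np.pi/2
m=(a+b)/2
print(a,b,np.linalg.norm(a-b),y, m[:2]+.085*np.array([np.cos(y),np.sin(y)]))
```

```text
[ 0.57822479 -0.10588915  0.014     ] [ 0.59779968 -0.25803332  0.014     ] 0.15339826106710377 0.12795721401906435 [ 0.67231733 -0.17111453]
```

```bash
python3 -m creep '{"turn":[[0,0,0],[0,0,0],[0,0,0],[0,0,0],[0,0,0],[0,0,0],[0,0,0]],"xyz":[[0,0.13,2],[0,0,3],[0,0,2.5],[0,0,1.5],[0,0,0.9],[0,0,0.2],[0,0,0]],"hand":[20,20,20,20,20,20,20]}'
python3 -m creep '{"turn":[[0,0,0],[0,0,0],[0,0,0],[0,0,0]],"xyz":[[0,0,0.1],[0,0,0],[0,0,0],[0,0,0]],"hand":[20,20,20,20]}'
python3 -c "
from h import *
togo([.56,-.186,.0335],.13)"
```

```text
t: 8.3
tcp_pos: [0.4543, -0.2008, 0.0358]
tool_rot: [0.0, 0.998, 0.064, 0.0]
contact_force: [-0.3, 0.6, -1.4]
finger_gap: 0.0298
grip_force: 29.9
t: 8.7
tcp_pos: [0.4543, -0.2008, 0.035]
tool_rot: [0.0, 0.998, 0.063, 0.0]
contact_force: [-0.2, -0.1, -1.6]
finger_gap: 0.0296
grip_force: 29.9
t 8.7 tcp [ 0.4543 -0.2008  0.035 ] shift cm [10.67 -0.13  0.15] turn [ 0.    -0.001 -0.003] q5 1.02 F [-0.2 -0.1 -1.6] M [-0.03  0.15  0.05] gap 0.0296 grip 29.9
```

```bash
python3 -m creep '{"turn":[[0,0,0],[0,0,0],[0,0,0],[0,0,0],[0,0,0],[0,0,0],[0,0,0],[0,0,0],[0,0,0],[0,0,0]],"xyz":[[0,0,0.2],[1,0,0],[1,0,0],[1,0,0],[1,0,0],[1,0,0],[1,0,0],[1,0,0],[0,0,0],[0,0,0]],"hand":[20,20,20,20,20,20,20,20,20,20]}'
python3 -m creep '{"turn":[[0,0,0],[0,0,0],[0,0,0],[0,0,0],[0,0,0],[0,0,0]],"xyz":[[0.8,0,0],[0.8,0,0],[0.8,0,0],[0.5,0,0],[0,0,0],[0,0,0]],"hand":[20,20,20,20,20,20]}'
python3 -c "
from h import *
togo([.571,-.1845,.0335],.13)"
```

```text
t: 9.7
tcp_pos: [0.5234, -0.1917, 0.0324]
tool_rot: [-0.0, 0.998, 0.064, -0.0]
contact_force: [-0.8, 0.1, -2.8]
finger_gap: 0.0295
grip_force: 29.9
t: 10.3
tcp_pos: [0.5522, -0.1881, 0.0325]
tool_rot: [-0.0, 0.998, 0.063, -0.0]
contact_force: [-0.4, -0.1, -1.8]
finger_gap: 0.0298
grip_force: 29.9
t 10.3 tcp [ 0.5522 -0.1881  0.0325] shift cm [ 1.91 -0.12 -0.11] turn [-0.     0.    -0.003] q5 1.11 F [-0.4 -0.1 -1.8] M [-0.06  0.11  0.04] gap 0.0298 grip 29.9
```

Free so far, and about 19 mm remain. I'll creep forward until the stop pushes back.

```bash
python3 -m creep '{"turn":[[0,0,0],[0,0,0],[0,0,0],[0,0,0],[0,0,0]],"xyz":[[0.4,0,0],[0.4,0,0],[0.3,0,0],[0,0,0],[0,0,0]],"hand":[20,20,20,20,20]}'
python3 -m creep '{"turn":[[0,0,0],[0,0,0],[0,0,0],[0,0,0],[0,0,0]],"xyz":[[0.15,0,0],[0.15,0,0],[0.1,0,0],[0,0,0],[0,0,0]],"hand":[20,20,20,20,20]}'
python3 -m creep '{"turn":[[0,0,0],[0,0,0],[0,0,0],[0,0,0]],"xyz":[[0.1,0,0],[0.1,0,0],[0,0,0],[0,0,0]],"hand":[20,20,20,20]}'
```

```text
t: 10.8
tcp_pos: [0.5632, -0.1868, 0.0325]
tool_rot: [-0.0, 0.998, 0.063, -0.0]
contact_force: [0.5, 1.2, -1.4]
finger_gap: 0.03
grip_force: 29.9
t: 11.3
tcp_pos: [0.5672, -0.1863, 0.0326]
tool_rot: [-0.0, 0.998, 0.063, -0.0]
contact_force: [-0.5, -0.1, -1.2]
finger_gap: 0.0296
grip_force: 29.9
t: 11.7
tcp_pos: [0.5692, -0.186, 0.0326]
tool_rot: [-0.0, 0.998, 0.063, -0.0]
contact_force: [-0.3, 0.1, -1.2]
finger_gap: 0.0296
grip_force: 29.9
```

```bash
python3 -m creep '{"turn":[[0,0,0],[0,0,0],[0,0,0],[0,0,0]],"xyz":[[0.1,0,0],[0.1,0,0],[0,0,0],[0,0,0]],"hand":[20,20,20,20]}'
python3 -m creep '{"turn":[[0,0,0],[0,0,0],[0,0,0],[0,0,0]],"xyz":[[0.1,0,0],[0.1,0,0],[0,0,0],[0,0,0]],"hand":[20,20,20,20]}'
python3 -m creep '{"turn":[[0,0,0],[0,0,0],[0,0,0],[0,0,0]],"xyz":[[0.1,0,0],[0.1,0,0],[0,0,0],[0,0,0]],"hand":[20,20,20,20]}'
```

```text
t: 12.1
tcp_pos: [0.5711, -0.1858, 0.0326]
tool_rot: [-0.0, 0.998, 0.063, -0.0]
contact_force: [-0.2, 0.4, -2.7]
finger_gap: 0.0296
grip_force: 29.9
t: 12.5
tcp_pos: [0.5731, -0.1855, 0.0326]
tool_rot: [0.0, 0.998, 0.063, -0.0]
contact_force: [0.1, -0.2, -1.9]
finger_gap: 0.0295
grip_force: 29.9
t: 12.9
tcp_pos: [0.5735, -0.185, 0.0322]
tool_rot: [-0.0, 0.998, 0.063, -0.001]
contact_force: [-5.7, -0.8, -0.7]
finger_gap: 0.03
grip_force: 29.9
```

The stop is felt at x = 0.5735. Next: ease off slightly, lower onto the bed, press forward again and look at the force.

```bash
python3 -m creep '{"turn":[[0,0,0],[0,0,0],[0,0,0],[0,0,0],[0,0,0]],"xyz":[[-0.15,0,0.1],[0,0,0.1],[0,0,0],[0,0,0],[0,0,0]],"hand":[20,20,20,20,20]}'
python3 -m creep '{"turn":[[0,0,0],[0,0,0],[0,0,0]],"xyz":[[0,0,0.1],[0,0,0],[0,0,0]],"hand":[20,20,20]}'
python3 -m creep '{"turn":[[0,0,0],[0,0,0],[0,0,0],[0,0,0]],"xyz":[[0.1,0,0],[0.1,0,0],[0,0,0],[0,0,0]],"hand":[20,20,20,20]}'
```

```text
t: 13.4
tcp_pos: [0.5735, -0.1855, 0.0305]
tool_rot: [-0.0, 0.998, 0.063, -0.0]
contact_force: [-2.3, -0.1, -1.4]
finger_gap: 0.03
grip_force: 29.9
t: 13.7
tcp_pos: [0.5735, -0.1855, 0.0305]
tool_rot: [-0.0, 0.998, 0.063, -0.0]
contact_force: [-6.1, 1.8, 9.8]
finger_gap: 0.0295
grip_force: 29.9
t: 14.1
tcp_pos: [0.5737, -0.1854, 0.0305]
tool_rot: [-0.0, 0.998, 0.064, -0.002]
contact_force: [-13.3, -1.3, 15.3]
finger_gap: 0.0298
grip_force: 30.0
```

```bash
python3 -m creep '{"turn":[[0,0,0],[0,0,0],[0,0,0],[0,0,0],[0,0,0],[0,0,0],[0,0,0]],"xyz":[[-0.1,0,-0.1],[0,0,0],[0,0,0],[0,0,0],[0,0,0],[0,0,0],[0,0,0]],"hand":[20,70,70,70,70,70,70]}'
python3 -m creep '{"turn":[[0,0,0],[0,0,0],[0,0,0],[0,0,0],[0,0,0],[0,0,0],[0,0,0],[0,0,0],[0,0,0]],"xyz":[[0,0,-1],[0,0,-2.5],[0,0,-3],[-1,0,-4],[-2,0,-4],[-3,0,-4],[-3,0,-2],[0,0,0],[0,0,0]],"hand":[70,70,70,70,100,100,100,100,100]}'
python3 - <<'E'
from h import *
togo([.6715,-.1715,.192],.13); im,c=snap('wrist','w3')
E
```

```text
t: 14.8
tcp_pos: [0.5747, -0.1853, 0.0305]
tool_rot: [0.0, 0.998, 0.063, 0.0]
contact_force: [0.7, -0.8, 0.0]
finger_gap: 0.0641
grip_force: 0.0
t: 15.7
tcp_pos: [0.4855, -0.197, 0.2367]
tool_rot: [0.0, 0.998, 0.063, 0.001]
contact_force: [-0.2, 0.4, -0.7]
finger_gap: 0.092
grip_force: 0.0
t 15.7 tcp [ 0.4855 -0.197   0.2367] shift cm [18.76 -0.19  4.51] turn [ 0.001 -0.002 -0.004] q5 1.06 F [-0.2  0.4 -0.7] M [ 0.02 -0.07 -0.  ] gap 0.092 grip 0.0
```

View pics/w3.png

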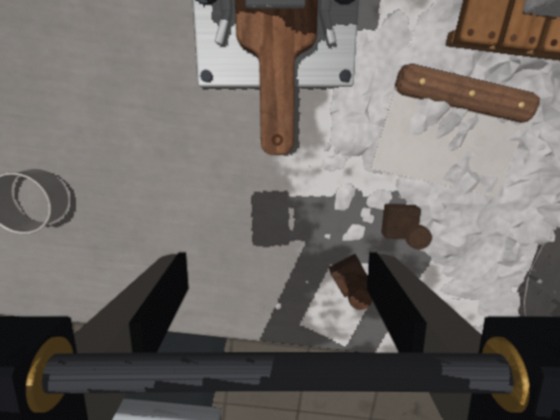

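The mould lies in the press. The handle end is at (277,153), and the base's front edge spans (198..355, 87). I'll check home and straightness numerically.

Run:
```python
from h import *
c=arm.calibration('wrist');im=cv2.imread('pics/w3.png')
a=at(c,197.5,87.5,.014);b=at(c,355.5,87.5,.014);y=np.arctan2(*(a-b)[1::-1])-np.pi/2
hsv=cv2.cvtColor(im,cv2.COLOR_BGR2HSV);m=hsv[:,:,1]>90
P=[]
for r in range(65,140,10):
    z=np.flatnonzero(~m[r]);L=z[z<277].max()+.5;R=z[z>277].min()-.5;P.append(((at(c,L,r,.044)+at(c,R,r,.044))/2)[:2])
P=np.array(P);f=np.polyfit(P[:,0],P[:,1],1)
col=np.flatnonzero(m[100:170,277]).max()+100.5;e=at(c,277,col,.044)
o=(a+b)[:2]/2+.085*np.array([np.cos(y),np.sin(y)])
print('press',o,y,np.linalg.norm(a-b),'mould yaw',np.arctan(f[0]),'handle end row',col,e)
def pf(p,yy=.13):
    d=np.array(p[:2])-o;return np.cos(yy)*d[0]+np.sin(yy)*d[1],-np.sin(yy)*d[0]+np.cos(yy)*d[1]
print('end in press (want -149)',pf(e),[np.round(pf(p),4) for p in P[::3]])
```

```text
press [ 0.66938571 -0.17198381] 0.12627484993182936 0.15675291365625973 mould yaw 0.13025763271300397 handle end row 153.5 [ 0.52425931 -0.19093511  0.044     ]
end in press (want -149) (np.float64(-0.14635854646627658), np.float64(2.1948674282561143e-05)) [array([-0.0676,  0.0002]), array([-0.0931, -0.0002]), array([-1.198e-01, -1.000e-04])]
```

```bash
python3 -m creep '{"turn":[[0,0,-0.15],[0,0,-0.15],[0,0,-0.15],[0,0,-0.15],[0,0,-0.15],[0,0,-0.15],[0,0,-0.15],[0,0,-0.15],[0,0,-0.15],[0,0,-0.15]],"xyz":[[0,0,-1],[0,0,-1.5],[0,0,-1.5],[0,0,0],[0,0,0],[0,0,0],[0,0,0],[0,0,0],[0,0,0],[0,0,0]],"hand":[100,100,100,100,100,100,100,100,100,100]}'
python3 -m creep '{"turn":[[0,0,-0.15],[0,0,-0.15],[0,0,-0.15],[0,0,-0.15],[0,0,-0.15],[0,0,-0.15],[0,0,-0.15],[0,0,-0.15],[0,0,0],[0,0,0]],"xyz":[[0,0,0],[0,0,0],[0,0,0],[0,0,0],[0,0,0],[0,0,0],[0,0,0],[0,0,0],[0,0,0],[0,0,0]],"hand":[100,100,100,100,100,100,100,100,100,100]}'
python3 - <<'E'
from h import *
togo([.6705,-.1718,.26],.127+2.7); im,c=snap('wrist','w4')
print(pix(c,np.array([.6705,-.1718,.197])))
E
```

```text
t: 16.75
tcp_pos: [0.4859, -0.1964, 0.2741]
tool_rot: [-0.001, 0.685, 0.729, -0.0]
contact_force: [0.3, -0.4, 0.8]
finger_gap: 0.092
grip_force: 0.0
t: 17.75
tcp_pos: [0.4856, -0.1965, 0.2746]
tool_rot: [-0.001, 0.159, 0.987, 0.0]
contact_force: [-0.0, -0.3, 1.0]
finger_gap: 0.0918
grip_force: 0.0
t 17.75 tcp [ 0.4856 -0.1965  0.2746] shift cm [-16.78   8.14   1.44] turn [ 0.    -0.002 -0.004] q5 -1.64 F [-0.  -0.3  1. ] M [ 0.05 -0.17  0.03] gap 0.0918 grip 0.0
[376.81699026 425.48416112]
```

```bash
python3 -m creep '{"turn":[[0,0,0],[0,0,0],[0,0,0],[0,0,0],[0,0,0],[0,0,0],[0,0,0]],"xyz":[[-3,1.5,0],[-4,2,0],[-4,2,0],[-3.5,1.6,0],[-2.3,1.0,0],[0,0,0],[0,0,0]],"hand":[100,100,100,100,100,100,100]}'
python3 - <<'E'
from h import *
togo([.6705,-.1718,.174],.127+2.7); im,c=snap('wrist','w4b')
print(pix(c,np.array([.6705,-.1718,.197])))
E
```

```text
t: 18.5
tcp_pos: [0.6699, -0.1715, 0.2746]
tool_rot: [-0.001, 0.158, 0.988, 0.0]
contact_force: [-0.2, -0.1, 0.0]
finger_gap: 0.0919
grip_force: 0.0
t 18.5 tcp [ 0.6699 -0.1715  0.2746] shift cm [-8.000e-02 -1.000e-02  1.006e+01] turn [-0.    -0.002 -0.002] q5 -1.51 F [-0.2 -0.1  0. ] M [ 0.02 -0.16  0.01] gap 0.0919 grip 0.0
[276.06567519 229.45056149]
```

View pics/w4b.png

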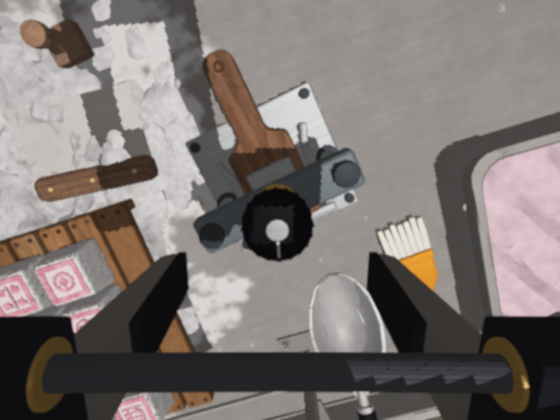

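The knob's cap is at (277,231), against the predicted (276,229.5), so it is centred. I'll descend, close and zero the readings.

```bash
python3 -m creep '{"turn":[[0,0,0],[0,0,0],[0,0,0],[0,0,0],[0,0,0],[0,0,0]],"xyz":[[-0.08,0.05,2.5],[0,0,3],[0,0,2.5],[0,0,2],[0,0,0],[0,0,0]],"hand":[100,100,100,100,100,100]}'
python3 -m creep '{"turn":[[0,0,0],[0,0,0],[0,0,0],[0,0,0],[0,0,0],[0,0,0],[0,0,0],[0,0,0]],"xyz":[[0,0,0],[0,0,0],[0,0,0],[0,0,0],[0,0,0],[0,0,0],[0,0,0],[0,0,0]],"hand":[40,40,40,40,40,40,40,40]}' 45
python3 -c "
from h import *
togo([.6705,-.1718,.174],.127+2.7)"
```

```text
t: 19.15
tcp_pos: [0.6705, -0.1718, 0.1763]
tool_rot: [-0.0, 0.157, 0.988, -0.0]
contact_force: [0.0, -0.2, 0.5]
finger_gap: 0.0919
grip_force: 0.0
t: 19.95
tcp_pos: [0.671, -0.172, 0.1757]
tool_rot: [-0.0, 0.157, 0.988, -0.0]
contact_force: [-1.3, -4.2, 1.6]
finger_gap: 0.0487
grip_force: 45.0
t 19.95 tcp [ 0.671  -0.172   0.1757] shift cm [0.05 0.01 0.17] turn [-0.001  0.    -0.   ] q5 -1.51 F [-1.3 -4.2  1.6] M [-0.64  0.17 -0.04] gap 0.0487 grip 45.0
```

```bash
cat > m.py <<'E'
from h import *
o=arm.get_obs();q=o['tool_rot'];R=Ro.from_quat([q[1],q[2],q[3],q[0]]).as_matrix()
print('t %.2f turned %.3f z %.4f Mz %.3f e5 %.3f Fz %.1f gap %.4f'%(o['t'],(2.827-np.arctan2(R[1,0],R[0,0]))%6.283,o['tcp_pos'][2],o['ft_torque'][2],o['effort'][5],o['contact_force'][2],o['finger_gap']))
E
python3 -m creep '{"turn":[[0,0,0.05],[0,0,0.05],[0,0,0.05],[0,0,0.05]],"xyz":[[0,0,0.025],[0,0,0.025],[0,0,0.025],[0,0,0.025]],"hand":[40,40,40,40]}' 45 >/dev/null; python3 m.py
python3 -m creep '{"turn":[[0,0,0.05],[0,0,0.05],[0,0,0.05],[0,0,0.05]],"xyz":[[0,0,0.025],[0,0,0.025],[0,0,0.025],[0,0,0.025]],"hand":[40,40,40,40]}' >/dev/null; python3 m.py
python3 -m creep '{"turn":[[0,0,0.05],[0,0,0.05],[0,0,0.05],[0,0,0.05]],"xyz":[[0,0,0.025],[0,0,0.025],[0,0,0.025],[0,0,0.025]],"hand":[40,40,40,40]}' >/dev/null; python3 m.py
```

```text
t 20.35 turned 0.202 z 0.1747 Mz 0.320 e5 -0.509 Fz 2.7 gap 0.0488
t 20.75 turned 0.402 z 0.1737 Mz 0.356 e5 -0.509 Fz 3.2 gap 0.0485
t 21.15 turned 0.602 z 0.1727 Mz 0.265 e5 -0.510 Fz 3.6 gap 0.0486
```

The wrist joint's effort is a clean signal, at 0.509 when free. I'll carry on in equal steps.

```bash
python3 -m creep '{"turn":[[0,0,0.05],[0,0,0.05],[0,0,0.05],[0,0,0.05]],"xyz":[[0,0,0.025],[0,0,0.025],[0,0,0.025],[0,0,0.025]],"hand":[40,40,40,40]}' >/dev/null; python3 m.py
python3 -m creep '{"turn":[[0,0,0.05],[0,0,0.05],[0,0,0.05],[0,0,0.05]],"xyz":[[0,0,0.025],[0,0,0.025],[0,0,0.025],[0,0,0.025]],"hand":[40,40,40,40]}' >/dev/null; python3 m.py
python3 -m creep '{"turn":[[0,0,0.05],[0,0,0.05],[0,0,0.05],[0,0,0.05]],"xyz":[[0,0,0.025],[0,0,0.025],[0,0,0.025],[0,0,0.025]],"hand":[40,40,40,40]}' >/dev/null; python3 m.py
```

```text
t 21.55 turned 0.802 z 0.1717 Mz 0.295 e5 -0.512 Fz 2.3 gap 0.0490
t 21.95 turned 1.002 z 0.1707 Mz 0.314 e5 -0.514 Fz 3.0 gap 0.0488
t 22.35 turned 1.202 z 0.1697 Mz 0.340 e5 -0.473 Fz 3.9 gap 0.0485
```

```bash
python3 -m creep '{"turn":[[0,0,0.05],[0,0,0.05],[0,0,0.05],[0,0,0.05]],"xyz":[[0,0,0.025],[0,0,0.025],[0,0,0.025],[0,0,0.025]],"hand":[40,40,40,40]}' >/dev/null; python3 m.py
python3 -m creep '{"turn":[[0,0,0.05],[0,0,0.05],[0,0,0.05],[0,0,0.05]],"xyz":[[0,0,0.025],[0,0,0.025],[0,0,0.025],[0,0,0.025]],"hand":[40,40,40,40]}' >/dev/null; python3 m.py
```

```text
t 22.75 turned 1.402 z 0.1687 Mz 0.428 e5 -0.415 Fz 4.9 gap 0.0491
t 23.15 turned 1.601 z 0.1678 Mz 0.474 e5 -0.357 Fz 4.9 gap 0.0482
```

The touch was at about 1.06 rad. At 1.60 rad the load is about 32 to 34 N, so I'll add 0.07 rad, let go and lift off.

```bash
python3 -m creep '{"turn":[[0,0,0.04],[0,0,0.03],[0,0,0]],"xyz":[[0,0,0.02],[0,0,0.015],[0,0,0]],"hand":[40,40,40]}' >/dev/null; python3 m.py
python3 -m creep '{"turn":[[0,0,0],[0,0,0],[0,0,0],[0,0,0],[0,0,0],[0,0,0],[0,0,0]],"xyz":[[0,0,0],[0,0,0],[0,0,0],[0,0,0],[0,0,0],[0,0,0],[0,0,0]],"hand":[100,100,100,100,100,100,100]}'
python3 -m creep '{"turn":[[0,0,0],[0,0,0],[0,0,0],[0,0,0],[0,0,0],[0,0,0]],"xyz":[[0,0,-2],[0,0,-3],[0,0,-4],[0,0,-3],[0,0,0],[0,0,0]],"hand":[100,100,100,100,100,100]}'
python3 -c "
from h import *
togo([.6705,-.1718,.3],1.15); snap('wrist','w5')"
```

```text
t 23.45 turned 1.671 z 0.1675 Mz 0.242 e5 0.692 Fz 5.3 gap 0.0487
t: 24.15
tcp_pos: [0.6711, -0.1714, 0.1672]
tool_rot: [-0.0, 0.837, 0.547, 0.0]
contact_force: [-0.1, -0.9, -0.3]
finger_gap: 0.0918
grip_force: 0.0
t: 24.75
tcp_pos: [0.6712, -0.1715, 0.2877]
tool_rot: [0.0, 0.837, 0.547, 0.0]
contact_force: [-0.3, 0.5, -0.0]
finger_gap: 0.0922
grip_force: 0.0
t 24.75 tcp [ 0.6712 -0.1715  0.2877] shift cm [-0.05 -0.06 -1.23] turn [ 0.001 -0.     0.007] q5 0.16 F [-0.3  0.5 -0. ] M [ 0.   -0.02  0.07] gap 0.0922 grip 0.0
```

View pics/w5.png

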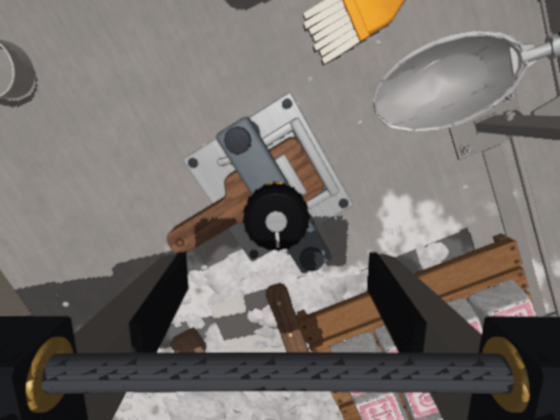

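The mould is clamped, and the knob's mark shows no slip. I'll check the head against the stop in an enlargement.

Run:
```python
from h import *
im=cv2.imread('pics/w5.png');c=arm.calibration('wrist')
y=.129;o=np.array([.6705,-.1718]);X=np.array([np.cos(y),np.sin(y)]);Y=np.array([-X[1],X[0]])
big=cv2.resize(im[85:225,220:365],None,fx=4,fy=4,interpolation=2)
def d(x,yy,z,col):
    p=(pix(c,np.r_[o+X*x+Y*yy,z])+.5-[220,85])*4;cv2.circle(big,tuple(int(v) for v in p),3,col,-1)
for yy in(-.03,0,.03):
    d(.046,yy,.044,(0,0,255)) # expected head top edge
    d(.046,yy,.032,(255,0,0)) # stop top front edge
cv2.imwrite('pics/crop2.png',big)
```

```text
(no output)
```

View pics/crop2.png

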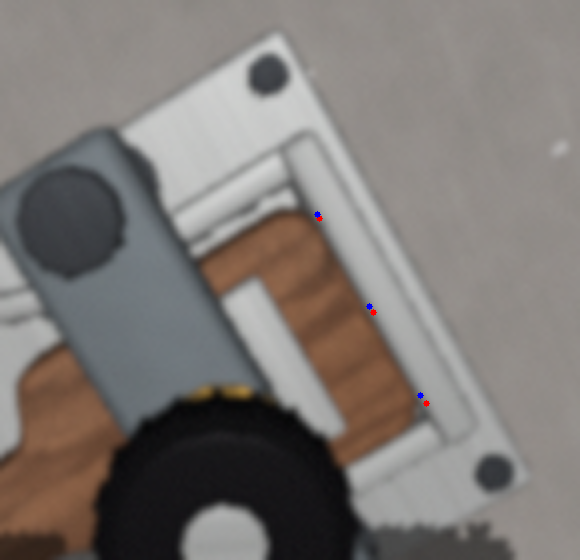

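The head sits flush against the stop and the plate rests on the mould. Handing in.

```bash
python3 -c "
from bench import arm
print(arm.job_done())"
```

```text
the job is handed in; nothing more can be done
None
```

The job is handed in at about 25 s: the mould lies home against the end stop, released, and is clamped at an estimated 35–38 N (from the turn past the touch and the wrist torque); I saw no bystander disturbed, and the judge's verdict was not shown.

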